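Hang the dipper in the notch of the rinse tank's rim

TASK

Pick up the small steel dipper with the red grip and, keeping it upright, hook it over the blue rail on the near rim of the empty rinse tank, cup inside the tank, and leave it hanging there with its hook dropped fully home in the rail's notch. The notch is best found by feel, sliding lightly along the rail: never press, knock or drop the dipper or the gripper hard on the tank. Leave the beaker, the tin and the tape roll as they stand.

Things in the scene. Friction and masses are not known exactly. Their poses are not given: they have to be found in the camera images.
- dipper: Loose steel dipper, 0.10 to 0.18 kg, standing upright on its cup. Origin: centre of the cup's underside; z up; x points from the hook to the cup. Hung, its x and y are parallel to the tank's. Cup 48 mm across, 40 mm high. A flat strap 14 mm wide (y), 3 mm thick (x), rises from the cup at x = -24 mm to the hook at its top, 92 mm up.
- grip (a point): Centre of the dipper's red plastic grip block, 127 mm above the cup's underside, straight above the hook (dipper x = -32, y = 0). Block 24 mm along the dipper's x, 16 mm along its y, 42 mm high (z 106 to 148); pinch it from above across its y. Below it a thin stem, then the hook.
- crown (a point): Middle of the underside of the hook's crown (dipper x = -32, y = 0, z = 88 mm), the face that rides on the rail. The hook is an upside-down U, 14 mm wide along y, inner gap 13 mm along x; crown 4 mm thick; the cup's strap is one leg, a lip 29 mm deep on the side away from the cup the other.
- tank: Heavy fixed stainless tank, empty, open on top: 160 mm along x, 260 mm along y, walls 4 mm thick, 100 mm high, inner floor 4 mm up. Origin: centre of the underside, z up. Its -x wall (the near one, facing the robot; middle plane at x = -78 mm) carries the blue rail. The other rims are rolled, 8 mm round.
- rail_mid (a point): Point of the tank (not of the rail) above the middle of the near wall, at the height of the rail's top: tank x = -78, y = 0, z = 118 mm. The rail is a blue strip 180 mm long, 8 mm thick, over the wall, skirts down to 72 mm. It was pushed along the wall to an unknown place and holds firm there; up and down it gives on rubber buffers, 2 N per mm for 5 mm, then hard.
- search_left (a point): Point of the tank, 35 mm from rail_mid along the tank's +y, same height. The rail's one notch, at the middle of the rail's length, lies anywhere between search_left and search_right; no reading gives it. Notch: 18 mm wide, 10 mm deep, upper corners rounded by 4 mm; the hook has 2 mm of play each side in it.
- search_right (a point): Point of the tank, 35 mm from rail_mid along the tank's -y, same height. Riding on the rail, the crown's underside is 118 mm above the tank's underside; fully home in the notch it is at about 107 mm. The rail always reaches at least 20 mm beyond each search point, where the hook can be set on first.
- beaker: Bystander: clear glass beaker, 73 mm across, 95 mm high, origin under its centre; leave it.
- tin: Bystander: round metal moisture tin, 60 mm across, 26 mm high, origin under its centre; leave it.
- tape: Bystander: roll of tan tape lying flat, 108 mm across, 24 mm high, origin under its centre; leave it.
Mind the look-alikes: they are no part of the job. Of the things like the dipper, leave any that is pink; of the rest the larger one is meant.

How it is judged:
On the way, in this order (a step that is already met when the one before it is completed fails the run):
1. the dipper is lifted clear of the bench, upright (height (world z) of dipper above 0.05 m and angle between dipper's own z axis and vertical below 0.3 rad), for 0.2 s.
2. its hook is over the rail, with the crown on the rail or in the notch and the cup inside the tank (z of crown in the frame of tank below 0.123 m and x of crown in the frame of tank between -0.086 and -0.07 m and x of dipper in the frame of tank above -0.06 m), for 0.1 s.
At the end, for the whole second after the job is handed in: The dipper hangs still and released, its hook in the notch: crown underside 101.5 to 110.5 mm above the tank's underside (notch floor 108 less the buffers' give), within 7 mm of the near wall's middle plane, 42 mm of rail_mid along it; cup inside the tank, within 0.2 rad of upright (z of crown in the frame of tank between 0.1015 and 0.1105 m and x of crown in the frame of tank between -0.085 and -0.071 m and y of crown in the frame of tank between -0.042 and 0.042 m and x of dipper in the frame of tank above -0.06 m and angle between dipper's own z axis and vertical below 0.2 rad and linear speed of dipper below 0.02 m/s and angular speed of dipper below 0.2 rad/s); the robot touches nothing.
It fails at once if the dipper bears on the tank or its rail with more than 20 N (contact force between dipper and tank above 20 N).
It fails at once if the robot itself presses on the tank with more than 15 N (contact force between any of the arm, the fingers and tank above 15 N).
It fails at once if the dipper is tipped over by more than 45 degrees (angle between dipper's own z axis and vertical above 0.785 rad).
It fails at once if the beaker, the tin or the tape roll is shifted by more than 15 mm or tipped (distance of any of beaker, tin, tape from where it was at the start of the episode above 0.015 m or angle between any of beaker, tin, tape's own z axis and vertical above 0.3 rad).
It also fails if it takes over 72 s, if anything falls off the work surface, if the arm or the gripper's body presses on something with over 40 N, if the wrist force passes 120 N, or if a joint passes its speed limit or range.

ROBOT

A 7-joint arm with a two-finger parallel gripper is mounted at the origin on a cart in front of the work surface, level with it; the furniture and walls round the work are solid. World frame = base frame: x ahead of the robot, y to its left, z up, the work surface at z = 0. Lengths are in m, angles in rad, forces in N, time in s.
With the tool pointing down it reaches from about 0.425 to 1.025 m from the base axis. Payload 9.4 kg.
Tool frame: the origin (TCP) lies at the very end of the fingers, on their centre line; the grasp point (between the pads) lies 19 mm behind it (env.hold_point_z is the distance from the TCP to the grasp point, in m); z points along the fingers, y is the line along which they close (so a half turn about z gives the same grasp; the last joint's range is limited). The gripper opens to 85 mm and grips with 20 to 120 N. Pads are 22 mm wide; open, the fingers measure 114 mm over their backs; the gripper's body (76 mm by 85 mm) begins 54 mm behind the grasp point. The pads swing forward as they close: fully open they stand 13 mm farther back than shut.
Start: joints at [1.248, 0.599, -0.003, 1.599, 0.002, 0.943, -0.08], TCP at [0.176, -0.703, 0.231] pointing down, gripper open.
Joint ranges: [-2.57, 2.57], [-0.35, 1.97], [-1.29, 1.29], [0.11, 2.56], [-1.05, 4.19], [0.11, 1.86], [-2.63, 2.63]. Speed limits (rad/s): [2.22, 2.22, 3.01, 3.01, 3.14, 3.14, 3.14].

INTERFACE

Orientations are given as a rotation vector (axis times angle).
In Python, from rig import env gives the robot as it stands.
- The arm moves only by the tool move_arm, never from a script. Its argument "deltas" is a list of rows, each a list of 3 entries, a list of its own where there are three numbers: the shift along the tool's x, y, z in mm, then the turn, a rotation vector about the tool's x, y, z in rad, then the finger opening in mm, from 0 to 85.4. In form: [[[x, y, z], [rx, ry, rz], hand], ...]. A call has 1 to 12 rows; each row is the pose to reach, as a shift and turn from the pose commanded when the call began, along the tool's axes at that moment; what a row does not reach only later rows make up. A row lasts 1/12 s, in which the tool goes at most 41.7 mm and 7.16 degrees, less where a joint would pass 70% of its speed; a pose out of reach is approached as far as the arm can. A call with a gripper value outside its range is refused whole. The fingers move at their own pace and stop on an object; "grip_force" is the grip in N (left out, the last holds). Time passes only in rows, so rows that repeat a pose let the fingers close. It gives the time, the measured TCP pose, the force, the opening and the grip force at its end, in the units of the state.
- env.get_state(): the state, without advancing time (a new reading comes with each control period).
- env.capture(name): name is "scene" or "side" or "wrist"; returns a dict with "frame" (420x560x3 uint8, red, green, blue), "camera_matrix" (3x3 intrinsics, pixels), "camera_from_world" (4x4, takes a point from world to camera coordinates). Camera axes: x right, y down, z forward; pixel columns grow to the right and rows downward; lengths in m; the calibration is good to about 2 mm. A picture is of the moment at which its call begins. There is no depth.
- env.job_done(): hands the job in; it is judged then, once.
The state is a dict: "time": time; "q": joint angles; "dq": joint speeds; "effort": joint torques, N m; "ee_pos": TCP position; "tcp_rot": TCP orientation; "ft_force": force on the tool from outside, world axes, zero at the start; "wrist_torque": the same for the moment, N m; "width": opening from 0.0 (shut) to 1.0 (fully open); "grasp_force": force on a finger pad.
Only numpy, scipy, OpenCV 4.12 (cv2) and the standard library are available. Lean on these libraries where they do the work, as an engineer would, in place of code of your own. Each camera call takes 0.05 s, during which the arm holds its last target. There are 200 camera calls.

## Working session

There is one attempt and no reset: what is moved stays moved. The work goes in short steps, Python scripts to look and compute and a tool call to move; the robot and the scene stay as the last step left them, time stands still between calls to the robot, and variables do not carry over. Pictures are saved under pics/ and viewed, at most 10 in all, crops included, and the job is handed in when it is done.

Besides the shell and the picture viewer there is one more tool, called after "Emit:" by a JSON object that holds its "method" and its "body", one argument or row to a line. move_arm: Moves the arm, as the interface text tells. Its arguments: {"type":"object","properties":{"deltas":{"type":"array","items":{"type":"array"}},"grip_force":{"type":"number"}},"required":["deltas"]}

```bash
mkdir -p pics; ls; python3 - <<'E'
from rig import env
import cv2,numpy as np,pickle
d={}
for n in("scene","side"):
    c=env.capture(n);d[n]=c;cv2.imwrite(f"pics/{n}0.png",c["frame"][:,:,::-1])
    M=c["camera_from_world"];print(n,(-M[:3,:3].T@M[:3,3]).round(3),c["camera_matrix"][0,0])
pickle.dump(d,open("d0.pkl","wb"))
s=env.get_state();print(s["ee_pos"],s["tcp_rot"],s["time"],s["ft_force"])
E
```

```text
pics
scene [-0.042  0.814  0.942] 487.86316212850613
side [0.129 1.451 0.92 ] 494.90824536762995
[ 0.17628468 -0.7027907   0.23049825] [-3.11650805e+00 -3.84973307e-01  4.70623181e-04] 0.1 [ 0.28041461 -0.47233878 -0.1680883 ]
```

View pics/scene0.png

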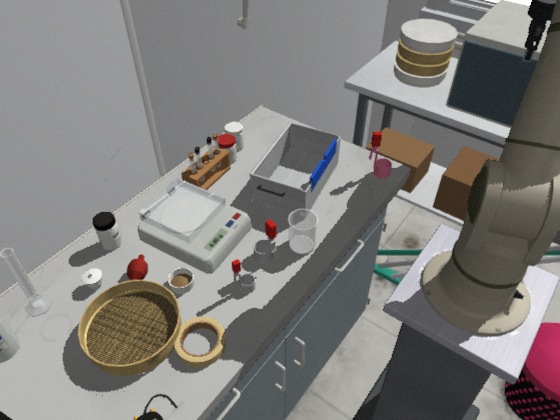

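View pics/side0.png

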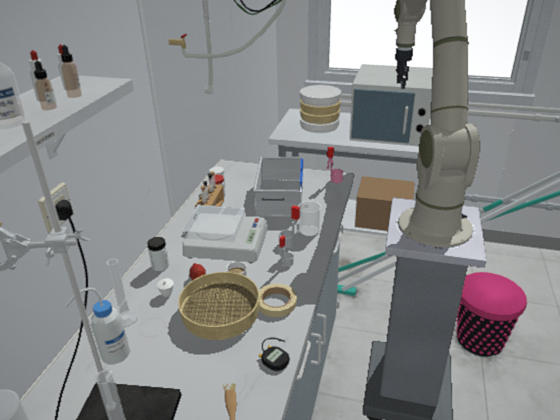

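Candidates in the scene image:
- Pink cup at (383,168): excluded by the pink rule.
- Steel dipper with grip at (271,230) and cup at (264,250): the larger steel one, so the one meant.
- Steel dipper with grip at (236,266) and cup at (247,283): smaller.

I'll confirm this in a crop and measure.

```bash
cat > h.py <<'E'
import numpy as np,cv2
def ray(c,u,v):
    M=c["camera_from_world"];R=M[:3,:3];o=-R.T@M[:3,3]
    d=R.T@np.linalg.inv(c["camera_matrix"])@np.array([u,v,1.]);return o,d/np.linalg.norm(d)
def plane(c,u,v,z):
    o,d=ray(c,u,v);return o+d*(z-o[2])/d[2]
def tri(rs):
    A=sum(np.eye(3)-np.outer(d,d) for o,d in rs);b=sum((np.eye(3)-np.outer(d,d))@o for o,d in rs)
    return np.linalg.solve(A,b)
def proj(c,p):
    q=c["camera_from_world"]@np.append(p,1);q=c["camera_matrix"]@q[:3];return q[:2]/q[2]
def blobs(c,lo,hi,amin=15):
    h=cv2.cvtColor(c["frame"],cv2.COLOR_RGB2HSV);h[...,0]=(h[...,0].astype(int)+30)%180
    m=cv2.inRange(h,lo,hi);n,l,s,ce=cv2.connectedComponentsWithStats(m)
    return m,[(ce[i].round(1),s[i].tolist()) for i in range(1,n) if s[i,4]>amin]
E
python3 - <<'E'
import pickle,cv2,numpy as np
from h import *
d=pickle.load(open("d0.pkl","rb"))
for n in d:
    c=d[n]
    print(n,"red");[print(b) for b in blobs(c,(22,150,90),(38,255,255))[1]]
    m,b=blobs(c,(135,130,60),(155,255,255));print("blue",b)
    i=max(b,key=lambda t:t[1][4])[1]
    ct=max(cv2.findContours(m,0,2)[0],key=cv2.contourArea);print(cv2.approxPolyDP(ct,2,True)[:,0].tolist())
f=d["scene"]["frame"][120:310,215:405,::-1]
g=d["side"]["frame"][140:290,230:380,::-1]
cv2.imwrite("pics/crop0.png",np.hstack([cv2.resize(f,(400,400),interpolation=2),cv2.resize(g,(400,400),interpolation=2)]))
E
```

```text
scene red
(array([376.6, 138.2]), [373, 132, 9, 15, 103])
(array([225.9, 139.2]), [217, 134, 18, 11, 159])
(array([236.1, 215.7]), [233, 213, 7, 6, 21])
(array([271.7, 227.4]), [266, 220, 10, 19, 99])
(array([138.2, 267.1]), [130, 255, 17, 25, 280])
(array([235.7, 265.1]), [232, 260, 8, 13, 68])
blue [(array([322.8, 163.6]), [310, 139, 27, 51, 387]), (array([229.5, 223. ]), [227, 221, 6, 5, 16])]
[[335, 139], [310, 177], [312, 189], [334, 153]]
side red
(array([330.2, 151.7]), [327, 147, 7, 11, 59])
(array([218.6, 178.6]), [216, 175, 7, 9, 50])
(array([294.9, 212. ]), [292, 206, 7, 13, 87])
(array([281.9, 241. ]), [280, 236, 5, 11, 49])
(array([197.2, 270.3]), [191, 264, 14, 14, 136])
blue [(array([300.9, 171.6]), [300, 159, 3, 26, 49]), (array([102.5, 309.3]), [94, 301, 18, 16, 183]), (array([109.7, 341.5]), [106, 340, 9, 4, 22])]
[[110, 304], [107, 301], [103, 302], [101, 309], [98, 302], [94, 306], [95, 314], [108, 314], [111, 310]]
```

View pics/crop0.png

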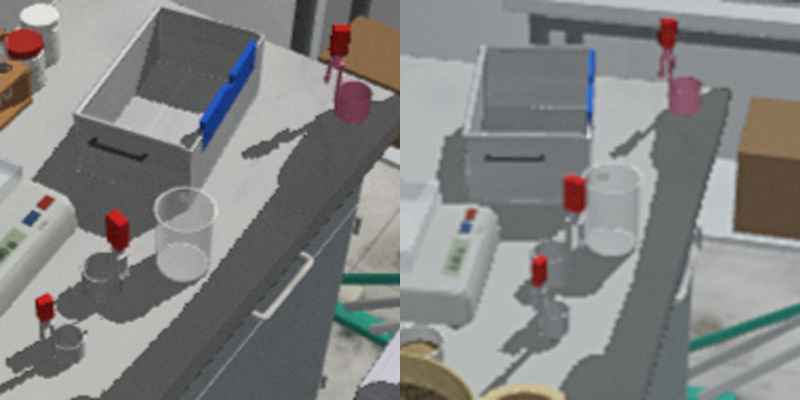

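The crop confirms it: larger steel dipper with red grip at (118,230), cup at (105,275); the beaker stands beside it. The rail is also visible, with a notch gap around (228,82) in the crop.

```bash
python3 - <<'E'
import pickle,cv2,numpy as np
from h import *
np.set_printoptions(precision=4,suppress=True)
d=pickle.load(open("d0.pkl","rb"));S=d["scene"];T=d["side"]
g=tri([ray(S,271.2,229),ray(T,294.9,212)]);print("grip",g)
print("grip plane",plane(S,271.2,229,.127),plane(T,294.9,212,.127))
f=S["frame"]
# rough crop to scene px
k=190/400
P=lambda u,v:(215+u*k,120+v*k)
print("cup rim ctr",plane(S,*P(105,265),.04), "bottom", plane(S,*P(105,290),.0))
print("beaker rim",plane(S,*P(187,206),.095),plane(T,230+612*.375-150,140+183*.375,.095))
# tank rim corners (z .1)
for n,uv in dict(nl=(78,115),nr=(196,150),fl=(163,10),fr=(263,35)).items(): print(n,plane(S,*P(*uv),.1))
for uv in [(335,139),(310,177)]: print("rail",plane(S,*uv,.118))
print("notch",plane(S,*P(228,82),.118))
h=cv2.resize(f[135:275,240:350,::-1],None,fx=5,fy=5,interpolation=cv2.INTER_CUBIC)[:, :]
a=cv2.resize(f[130:200,270:350,::-1],(800,700),interpolation=2)[:590]
b=cv2.resize(f[210:270,240:340,::-1],(800,480),interpolation=2)
cv2.imwrite("pics/tank.png",a);cv2.imwrite("pics/dip.png",b)
E
```

```text
grip [0.4266 0.2182 0.1271]
grip plane [0.4235 0.2198 0.127 ] [0.4295 0.2149 0.127 ]
cup rim ctr [0.4518 0.2101 0.04  ] bottom [0.4499 0.214  0.    ]
beaker rim [0.4006 0.1204 0.095 ] [0.4011 0.1349 0.095 ]
nl [0.5977 0.0746 0.1   ]
nr [0.4426 0.0406 0.1   ]
fl [ 0.6429 -0.1723  0.1   ]
fr [ 0.4988 -0.2049  0.1   ]
rail [ 0.4925 -0.1655  0.118 ]
rail [0.4585 0.0097 0.118 ]
notch [ 0.4708 -0.072   0.118 ]
```

View pics/dip.png

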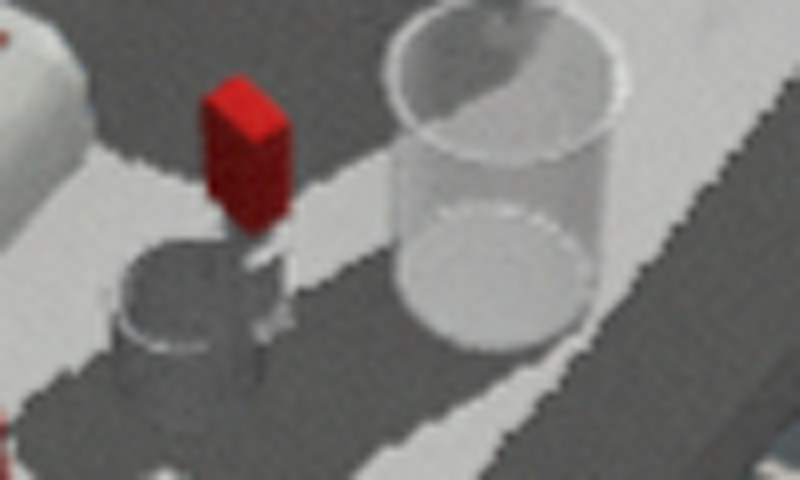

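```bash
python3 - <<'E'
import pickle,cv2,numpy as np
from h import *
np.set_printoptions(precision=4,suppress=True)
d=pickle.load(open("d0.pkl","rb"));S=d["scene"]
P=lambda u,v,z:plane(S,240+u/8,210+v/8,z)
C=[P(u,v,.148) for u,v in[(205,97),(240,75),(292,122),(245,142)]];print(np.array(C),np.mean(C,0))
for i in range(4):
    e=C[(i+1)%4]-C[i];print(np.linalg.norm(e),np.degrees(np.arctan2(e[1],e[0])))
print("cup",P(203,295,.04))
from scipy.spatial.transform import Rotation as R
print(R.from_rotvec([-3.11650805,-.384973307,4.7e-4]).as_matrix())
E
```

```text
[[0.4343 0.2258 0.148 ]
 [0.4316 0.2132 0.148 ]
 [0.4089 0.219  0.148 ]
 [0.4148 0.2329 0.148 ]] [0.4224 0.2227 0.148 ]
0.012950261698945146 -102.05794195084047
0.023453250731378314 165.5421351878991
0.015074646516544554 66.83086437461981
0.020720915077870918 -19.890733640789477
cup [0.4488 0.2119 0.04  ]
[[ 0.9699  0.2433 -0.0005]
 [ 0.2433 -0.9699  0.0014]
 [-0.0001 -0.0014 -1.    ]]
```

View pics/tank.png

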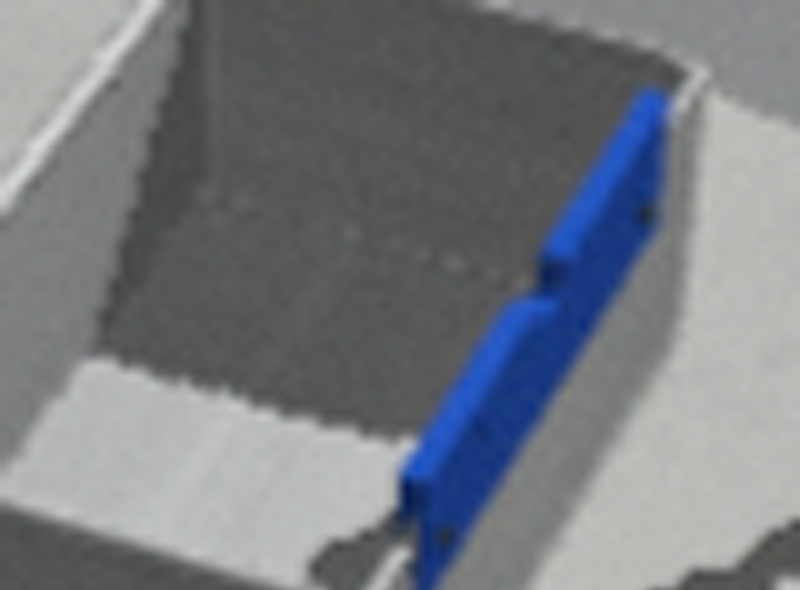

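The dipper's x axis is at about -17° and its grip at (0.424, 0.220). The tank's yaw is about +13°. I'm swinging over in an arc, with the tool half-turned to keep the last joint in range.

Emit:
{"method": "move_arm", "body": {
  "deltas": [
    [[50, -50, -30], [0, 0, -0.1], 85],
    [[100, -100, -50], [0, 0, -0.2], 85],
    [[100, -100, -50], [0, 0, -0.3], 85],
    [[130, -125, -50], [0, 0, -0.4], 85],
    [[160, -155, -50], [0, 0, -0.5], 85],
    [[190, -180, -50], [0, 0, -0.6], 85],
    [[220, -205, -50], [0, 0, -0.7], 85],
    [[247, -230, -50], [0, 0, -0.8], 85],
    [[272, -262, -50], [0, 0, -0.9], 85],
    [[300, -300, -50], [0, 0, -1.0], 85],
    [[300, -300, -50], [0, 0, -1.0], 85]
  ]
}}

```text
time: 1.02
ee_pos: [0.3965, -0.3337, 0.2813]
tcp_rot: [-2.54, -1.847, -0.002]
ft_force: [0.4, -0.3, -0.7]
width: 0.999
grasp_force: 0.0
```

Emit:
{"method": "move_arm", "body": {
  "deltas": [
    [[36, 2, 0], [0, 0, -0.1], 85],
    [[72, 5, 0], [0, 0, -0.2], 85],
    [[108, 7, 0], [0, 0, -0.3], 85],
    [[144, 9, 0], [0, 0, -0.4], 85],
    [[184, 3, 0], [0, 0, -0.5], 85],
    [[224, -4, 0], [0, 0, -0.6], 85],
    [[264, -11, 0], [0, 0, -0.7], 85],
    [[304, -17, 0], [0, 0, -0.8], 85],
    [[343, -24, 0], [0, 0, -0.9], 85],
    [[380, -44, 0], [0, 0, -1.0], 85],
    [[400, -55, 0], [0, 0, -1.1], 85],
    [[400, -55, 0], [0, 0, -1.2], 85]
  ]
}}

```text
time: 2.02
ee_pos: [0.4689, 0.0631, 0.2817]
tcp_rot: [-1.053, -2.96, -0.003]
ft_force: [-0.4, -0.0, 0.4]
width: 0.993
grasp_force: 0.0
```

Emit:
{"method": "move_arm", "body": {
  "deltas": [
    [[33, 23, 0], [0, 0, -0.1], 85],
    [[66, 46, 0], [0, 0, -0.2], 85],
    [[100, 70, 0], [0, 0, -0.3], 85],
    [[134, 94, 0], [0, 0, -0.39], 85],
    [[134, 94, 0], [0, 0, -0.39], 85],
    [[134, 94, 0], [0, 0, -0.39], 85]
  ]
}}

```text
time: 2.52
ee_pos: [0.4264, 0.2177, 0.2812]
tcp_rot: [-0.471, -3.106, -0.001]
ft_force: [0.4, -0.8, -1.3]
width: 0.999
grasp_force: 0.0
```

```bash
python3 - <<'E'
from rig import env
import cv2,numpy as np,pickle
from h import *
np.set_printoptions(precision=4,suppress=True)
s=env.get_state();print(s["time"],s["ee_pos"],s["tcp_rot"],s["q"])
c=env.capture("wrist");pickle.dump(c,open("w1.pkl","wb"));cv2.imwrite("pics/w1.png",c["frame"][:,:,::-1])
m,b=blobs(c,(20,130,60),(40,255,255),60)
for x in b:print(x)
ct=max(cv2.findContours(m,0,2)[0],key=cv2.contourArea);print(cv2.approxPolyDP(ct,3,True)[:,0].tolist())
E
```

```text
2.5167 [0.4264 0.2177 0.2812] [-0.4707 -3.1056 -0.0011] [ 0.0983  0.3497 -0.8903  2.0509  0.3471  0.8952  0.2862]
(array([399.4, 156.7]), [386, 148, 28, 17, 346])
(array([285. , 187.5]), [276, 167, 20, 36, 534])
(array([498.6, 290.4]), [471, 261, 60, 54, 1503])
(array([290.8, 288.2]), [281, 281, 20, 15, 173])
[[530, 264], [522, 261], [512, 278], [498, 272], [484, 278], [476, 287], [478, 300], [471, 307], [478, 314], [488, 307], [504, 309], [515, 303], [521, 291], [516, 284], [517, 274]]
```

View pics/w1.png

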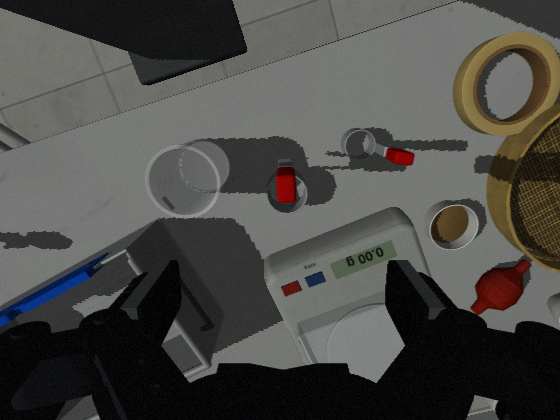

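The wrist view shows the grip at (285,187) over its cup at (287,192), the beaker at (185,180), the balance below, and the tank at lower left.

```bash
python3 - <<'E'
import pickle,cv2,numpy as np
from h import *
np.set_printoptions(precision=4,suppress=True)
c=pickle.load(open("w1.pkl","rb"));d=pickle.load(open("d0.pkl","rb"))
M=c["camera_from_world"];print("cam",-M[:3,:3].T@M[:3,3])
h=cv2.cvtColor(c["frame"],cv2.COLOR_RGB2HSV)[160:210,265:305]
m=((h[...,0]<10)|(h[...,0]>170))&(h[...,1]>130)
for lo,hi in((60,170),(170,256),(60,256)):
    k=(m&(h[...,2]>=lo)&(h[...,2]<hi)).astype(np.uint8)
    if k.sum()<20: continue
    p=np.argwhere(k)[:,::-1].astype(np.float32)+[265,160];r=cv2.minAreaRect(p.astype(np.float32));bx=cv2.boxPoints(r)
    print(lo,k.sum(),r);
    W=np.array([plane(c,*q,.148) for q in bx]);print(W.mean(0)); 
    for i in range(2):
        e=W[i+1]-W[i];print(np.linalg.norm(e[:2]),np.degrees(np.arctan2(e[1],e[0])))
print("ctr",plane(c,286,185,.127),tri([ray(c,286,185),ray(d["scene"],271.2,229),ray(d["side"],294.9,212)]))
print("beaker",plane(c,185,180,.095))
E
```

```text
cam [0.3605 0.2391 0.424 ]
60 534 ((285.0773620605469, 184.4696044921875), (35.5297737121582, 18.500709533691406), 86.98721313476562)
[0.4215 0.2222 0.148 ]
0.014807231129733988 75.76607482540265
0.029543277984518786 -13.80208327602373
60 534 ((285.0773620605469, 184.4696044921875), (35.5297737121582, 18.500709533691406), 86.98721313476562)
[0.4215 0.2222 0.148 ]
0.014807231129733988 75.76607482540265
0.029543277984518786 -13.80208327602373
ctr [0.4266 0.2216 0.127 ] [0.4256 0.2212 0.1296]
beaker [0.4001 0.1282 0.095 ]
```

Emit:
{"method": "move_arm", "body": {
  "deltas": [
    [[2, 3, 30], [0, 0, -0.02], 50],
    [[2, 3, 60], [0, 0, -0.02], 50],
    [[2, 3, 85], [0, 0, -0.02], 50],
    [[2, 3, 105], [0, 0, -0.02], 50],
    [[2, 3, 125], [0, 0, -0.02], 50],
    [[2, 3, 145], [0, 0, -0.02], 50],
    [[2, 3, 160], [0, 0, -0.02], 50],
    [[2, 3, 171], [0, 0, -0.02], 50],
    [[2, 3, 171], [0, 0, -0.02], 50]
  ]
}}

```text
time: 3.32
ee_pos: [0.4261, 0.2165, 0.1083]
tcp_rot: [-0.452, -3.106, 0.005]
ft_force: [0.8, -0.7, -0.2]
width: 0.585
grasp_force: 0.0
```

Emit:
{"method": "move_arm", "body": {
  "deltas": [
    [[0, 0, 0], [0, 0, 0], 30],
    [[0, 0, 0], [0, 0, 0], 22],
    [[0, 0, 0], [0, 0, 0], 18],
    [[0, 0, 0], [0, 0, 0], 8],
    [[0, 0, 0], [0, 0, 0], 0],
    [[0, 0, 0], [0, 0, 0], 0],
    [[0, 0, 0], [0, 0, 0], 0]
  ],
  "grip_force": 40
}}

```text
time: 3.9
ee_pos: [0.4267, 0.219, 0.1108]
tcp_rot: [0.448, 3.109, 0.0]
ft_force: [0.9, 0.1, 7.0]
width: 0.178
grasp_force: 44.9
```

Emit:
{"method": "move_arm", "body": {
  "deltas": [
    [[0, 0, -5], [0, 0, 0], 0],
    [[0, 0, -15], [0, 0, 0], 0],
    [[0, 0, -30], [0, 0, 0], 0],
    [[0, 0, -50], [0, 0, 0], 0],
    [[0, 0, -70], [0, 0, 0], 0],
    [[0, 0, -90], [0, 0, 0], 0],
    [[0, 0, -110], [0, 0, 0], 0],
    [[0, 0, -130], [0, 0, 0], 0],
    [[0, 0, -145], [0, 0, 0], 0],
    [[0, 0, -155], [0, 0, 0], 0],
    [[0, 0, -160], [0, 0, 0], 0],
    [[0, 0, -160], [0, 0, 0], 0]
  ]
}}

```text
time: 4.9
ee_pos: [0.4265, 0.219, 0.2712]
tcp_rot: [0.448, 3.108, 0.001]
ft_force: [-0.4, 0.0, -2.0]
width: 0.183
grasp_force: 43.9
```

Emit:
{"method": "move_arm", "body": {
  "deltas": [
    [[-4, -8, 0], [0, 0, -0.02], 0],
    [[-12, -26, 0], [0, 0, -0.06], 0],
    [[-22, -50, 0], [0, 0, -0.12], 0],
    [[-33, -76, 0], [0, 0, -0.18], 0],
    [[-45, -104, 0], [0, 0, -0.24], 0],
    [[-57, -132, 0], [0, 0, -0.3], 0],
    [[-69, -160, 0], [0, 0, -0.36], 0],
    [[-81, -186, 0], [0, 0, -0.42], 0],
    [[-91, -209, 0], [0, 0, -0.47], 0],
    [[-99, -227, 0], [0, 0, -0.5], 0],
    [[-103, -238, 0], [0, 0, -0.51], 0],
    [[-103, -238, 0], [0, 0, -0.51], 0]
  ]
}}

```text
time: 5.9
ee_pos: [0.4575, -0.0414, 0.2689]
tcp_rot: [0.346, -3.12, -0.0]
ft_force: [0.3, 0.3, -1.3]
width: 0.183
grasp_force: 43.8
```

```bash
python3 - <<'E'
from rig import env
import cv2,numpy as np,pickle
from h import *
np.set_printoptions(precision=4,suppress=True)
s=env.get_state();print(s["time"],s["ee_pos"],s["tcp_rot"],s["ft_force"],s["wrist_torque"])
d={n:env.capture(n) for n in("wrist","scene","side")};d["s"]=s;pickle.dump(d,open("d2.pkl","wb"))
a=cv2.resize(d["scene"]["frame"][90:210,250:400,::-1],(500,400),interpolation=2)
b=cv2.resize(d["wrist"]["frame"][100:420,150:450,::-1],(300,320))
o=np.zeros((400,800,3),np.uint8);o[:,:500]=a;o[:320,500:]=b
cv2.imwrite("pics/m2.png",o)
E
```

```text
5.9 [ 0.4575 -0.0414  0.2689] [ 0.3457 -3.1198 -0.0005] [ 0.2611  0.2825 -1.3252] [-0.0707  0.0318 -0.0116]
```

View pics/m2.png

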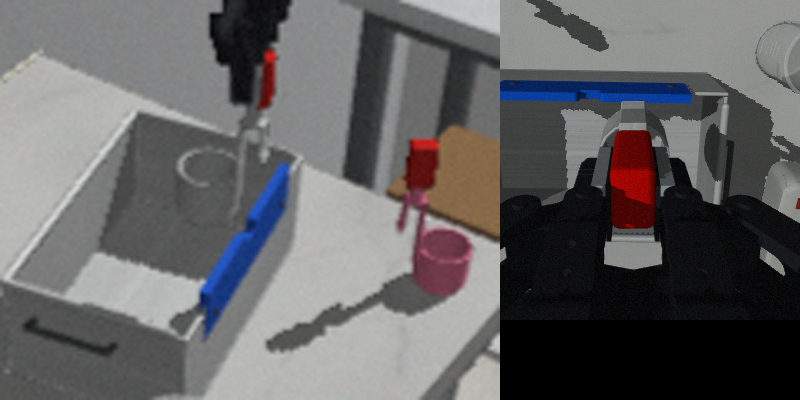

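The dipper is held upright over the tank, cup visible above it. In the wrist view the rail runs along rows ~180–200, with the notch near (235,195) and the rail's end near x=340.

```bash
python3 - <<'E'
import pickle,cv2,numpy as np
from h import *
np.set_printoptions(precision=4,suppress=True)
d=pickle.load(open("d2.pkl","rb"));c=d["wrist"]
M=c["camera_from_world"];print("cam",-M[:3,:3].T@M[:3,3])
hsv=cv2.cvtColor(c["frame"],cv2.COLOR_RGB2HSV)
m=cv2.inRange(hsv,(105,130,40),(125,255,255));ys,xs=np.nonzero(m);print(xs.min(),xs.max(),ys.min(),ys.max())
V=hsv[...,2]
for u in (40,100,160,200,235,270,330):
    r=np.nonzero(m[:,u])[0]; print(u,r.min(),r.max(),V[r.min()-2:r.max()+3,u])
# reference projections
for p in([.4575,-.0414,.2499],[.4575,-.0414,.148],[.4575,-.0414,.25]):print(proj(c,p))
E
```

```text
cam [ 0.3905 -0.056   0.4118]
135 491 180 312Traceback (most recent call last):
  File "<stdin>", line 10, in <module>
    return umr_minimum(a, axis, None, out, keepdims, initial, where)
ValueError: zero-size array to reduction operation minimum which has no identity
```

```bash
python3 - <<'E'
import pickle,cv2,numpy as np
from h import *
np.set_printoptions(precision=4,suppress=True)
d=pickle.load(open("d2.pkl","rb"));c=d["wrist"]
hsv=cv2.cvtColor(c["frame"],cv2.COLOR_RGB2HSV)
m=cv2.inRange(hsv,(105,130,40),(125,255,255));m[215:]=0
n,l,st,ce=cv2.connectedComponentsWithStats(m);print(st[1:][st[1:,4]>30])
V=hsv[...,2]
for u in (140,160,180,200,215,225,235,245,255,270,300,330,338):
    r=np.nonzero(m[:,u])[0]
    if len(r): print(u,r.min(),r.max(),V[r.min()-1:r.max()+2,u])
# lip / hook brightness column profile
g=cv2.cvtColor(c["frame"],cv2.COLOR_RGB2GRAY)
for u in (272,282,292):print(u,[(i,int(x)) for i,x in enumerate(g[195:240,u],195)][::2])
print(g[205,262:306])
E
```

```text
[[ 135  180  207   24 3904]]
140 188 199 [ 85  92  93  91 151 159 160 158 157 156 157 160 157  52]
160 180 200 [ 88  90  94  48  65  81  94  94  92  92  92  94 127 159 159 161 158 160
 157 158 156  96  66]
180 181 200 [ 85  92  96  94  92  92  95  94  93  93  96 105 157 159 159 160 158 159
 158 161 131  68]
200 181 200 [ 82  96  95  87  95  94  98  96  92  92  96  94 149 161 160 158 160 158
 159 157 162  72]
215 181 200 [ 85  91  96  96  93  94  95  95  92  92  91  95 138 159 161 160 160 157
 156 161 158  92]
225 181 201 [ 84  88  96  94  94  93  92  94  91  96  94  96 105 124 125 125 126 126
 125 129 130  91  68]
235 182 198 [ 91  94  91  88  94  89  92  95  94 152 158 158  75  75  73  75 102  74
  65]
245 182 198 [ 89  94  91  93  93  94  91  89  96 143 158 160 158 156 157 158 159 144
  73]
255 182 201 [ 82  93  92  96  97  94  96  93  95  96 104 104 153 159 162 156 159 158
 161 159 150  73]
270 182 201 [ 85  91  88  93  91  93  95  91  94  92  93  95 132 154 158 159 159 156
 161 160 159  80]
300 183 202 [ 87  93  93  94  95  94  96  95  93  93  93 102 158 160 160 161 159 161
 155 
[... 475 characters left out ...]
58), (197, 59), (199, 54), (201, 127), (203, 116), (205, 120), (207, 116), (209, 84), (211, 84), (213, 84), (215, 87), (217, 81), (219, 86), (221, 81), (223, 140), (225, 141), (227, 142), (229, 142), (231, 36), (233, 35), (235, 33), (237, 27), (239, 27)]
292 [(195, 59), (197, 52), (199, 55), (201, 129), (203, 116), (205, 120), (207, 116), (209, 82), (211, 82), (213, 83), (215, 82), (217, 84), (219, 84), (221, 82), (223, 134), (225, 134), (227, 134), (229, 139), (231, 26), (233, 25), (235, 25), (237, 37), (239, 30)]
[ 66  68  64  68  69  63  67  66  66 137 121 124 120 118 122 123 123 120
 123 123 120 121 122 117 121 118 117 119 119 121 120 126  87  60  64  65
  62  68  67  64  69  67  65  66]
```

```bash
cat > rel.py <<'E'
import numpy as np
from h import *
def rel(c,near,far,hk,zc):
    # near,far: two px pts each on rail top edges; hk: px of lip-outer/crown-top edge; zc its height
    A=[plane(c,*p,.118)[:2] for p in near];B=[plane(c,*p,.118)[:2] for p in far]
    y=A[0]-A[1]+B[0]-B[1]; y/=np.linalg.norm(y); 
    if y[1]<0:y=-y
    x=np.array([y[1],-y[0]])
    r=np.mean(A+B,0);print("yaw",np.degrees(np.arctan2(x[1],x[0])),"thick",x@(np.mean(B,0)-np.mean(A,0)),"railpt",r)
    e=plane(c,*hk,zc)[:2];print("edge",e)
    cr=e+.0095*x;print("crown",cr,"crown-rail along x (mm)",1e3*x@(cr-r)," x,y axes",x,y)
    return x,y,r,cr
E
python3 - <<'E'
import pickle
from rel import *
np.set_printoptions(precision=4,suppress=True)
d=pickle.load(open("d2.pkl","rb"));c=d["wrist"]
x,y,r,cr=rel(c,[(330,193.9),(160,191)],[(330,202.8),(160,200)],(282.5,222),.250)
n=plane(c,238,195.5,.118)[:2];e=plane(c,340.5,198.5,.118)[:2]
print("notch-crown along y",1e3*y@(n-cr),"end-crown",1e3*y@(e-cr))
t=d["s"]["ee_pos"][:2];print("tcp-crown x,y",1e3*x@(cr-t),1e3*y@(cr-t))
print("lip bottom at", 1e3*x@(plane(c,282.5,208.7,.217)[:2]-cr),1e3*x@(plane(c,282.5,200.5,.217)[:2]-cr))
# scene check of rail line
S=d["scene"];print("scene lip? tcp",proj(S,d["s"]["ee_pos"]))
E
```

```text
yaw 11.62044686676014 thick 0.008078675871019712 railpt [ 0.4733 -0.071 ]
edge [ 0.4446 -0.0439]
crown [ 0.4539 -0.042 ] crown-rail along x (mm) -13.205477354587444  x,y axes [0.9795 0.2014] [-0.2014  0.9795]
notch-crown along y -38.47887717217742 end-crown 51.011277119456345
tcp-crown x,y -3.6886240537846926 0.12511809492842585
lip bottom at -6.395256356075337 -11.361784372136945
scene lip? tcp [324.8631 118.473 ]
```

Emit:
{"method": "move_arm", "body": {
  "deltas": [
    [[-5, 0, 0], [0, 0, 0.01], 0],
    [[-11, 0, 0], [0, 0, 0.018], 0],
    [[-16, 0, 0], [0, 0, 0.018], 0],
    [[-16, 0, 10], [0, 0, 0.018], 0],
    [[-16, 0, 22], [0, 0, 0.018], 0],
    [[-16, 0, 35], [0, 0, 0.018], 0],
    [[-16, 0, 48], [0, 0, 0.018], 0],
    [[-16, 0, 61], [0, 0, 0.018], 0],
    [[-16, 0, 73], [0, 0, 0.018], 0],
    [[-16, 0, 82], [0, 0, 0.018], 0],
    [[-16, 0, 88], [0, 0, 0.018], 0],
    [[-16, 0, 90], [0, 0, 0.018], 0]
  ]
}}

```text
time: 7.05
ee_pos: [0.4732, -0.0348, 0.1791]
tcp_rot: [0.324, -3.123, -0.001]
ft_force: [-0.0, -0.2, -0.5]
width: 0.184
grasp_force: 43.8
```

```bash
python3 - <<'E'
from rig import env
import cv2,numpy as np,pickle
from h import *
np.set_printoptions(precision=4,suppress=True)
d={n:env.capture(n) for n in("wrist","scene")};s=env.get_state();d["s"]=s;pickle.dump(d,open("d3.pkl","wb"))
print(s["time"],s["ee_pos"],s["tcp_rot"],s["ft_force"],s["wrist_torque"])
c=d["wrist"];b=cv2.resize(c["frame"][160:300,190:390,::-1],(800,560),interpolation=2)
cv2.imwrite("pics/m3.png",b)
hsv=cv2.cvtColor(c["frame"],cv2.COLOR_RGB2HSV);V=hsv[...,2]
m=cv2.inRange(hsv,(105,130,40),(125,255,255));m[260:]=0
for u in (30,60,90,120,150,180,200,220,320,350,370):
    r=np.nonzero(m[:,u])[0]
    if len(r)>3: print(u,r.min(),r.max(),V[r.min()-1:r.max()+2,u])
g=cv2.cvtColor(c["frame"],cv2.COLOR_RGB2GRAY)
for u in (274,282,290):print(u,g[185:240,u])
E
```

```text
7.15 [ 0.4737 -0.0347  0.18  ] [ 0.3238 -3.1244 -0.0003] [ 0.3922 -0.4213 -1.133 ] [-0.0175  0.0786 -0.0047]
90 191 214 [ 88  95  95  95  95  93  93  94  97  97  98  95 155 162 161 161 162 164
 163 163 160 162 163 165 117  46]
120 185 214 [ 82  96  97  96  89  93  94  98  94 100  95  96  95  95  97  93  96  93
 142 165 164 163 164 164 158 165 164 159 162 163 142  72]
150 185 214 [ 88  91  94  93  95  96  98  97  96  95  95  99  95  97  96  98  94  97
 144 166 165 163 166 163 163 165 166 160 162 161 150  72]
180 186 214 [ 92  96  95  97  94  98  98  96  96  95  94  97  97  97  93  98  99 133
 161 161 160 160 161 164 164 164 163 165 159 160  73]
200 186 213 [93 99 92 97 99 97 96 96 95 97 99 98 95 97 94 90 55 55 58 56 56 56 56 60
 59 57 56 57 65 72]
220 186 209 [ 90  97  95  94  93  93  95  92  96  94  95  97  97 146 162 164 162 163
 163 161 166 158 162 162 164  91]
320 186 215 [ 87  93 100  98  95  97  95  99  98  98  97  91  93 100  97  98  98  99
 162 166 163 160 163 162 163 163 164 159 163  84  78  69]
350 189 215 [ 57  85  95  93  97  91  95  99  93  99  95  98  94  94 100 161 164 164
 164 163 164 160 164 162 160 161 160 116  74]
274 [ 86  39  36  37  33  34  32  37  33  35  37  31  39  36  33  32 123 117
 120 123 123 121 121 112  87  87  93  86  86  88  90  89  85  86  88  90
  80  95 145 147 148 147 148 151 148  66  38  31  32  36  36  30  31  29
  37]
282 [ 82  37  27  32  32  35  30  37  37  38  35  39  36  36  30  35 128 118
 120 123 121 123 117 116  88  85  85  86  87  84  88  84  87  82  88  86
  85  97 145 146 144 144 145 147 146  64  32  33  31  31  32  35  30  29
  34]
290 [ 89  42  35  36  34  34  33  33  38  34  33  33  31  32  32  33 134 118
 120 119 123 123 119 110  84  83  84  81  88  84  85  83  87  83  85  85
  87 102 143 142 142 140 141 141 140  37  27  30  28  32  31  28  28  28
  29]
```

View pics/m3.png

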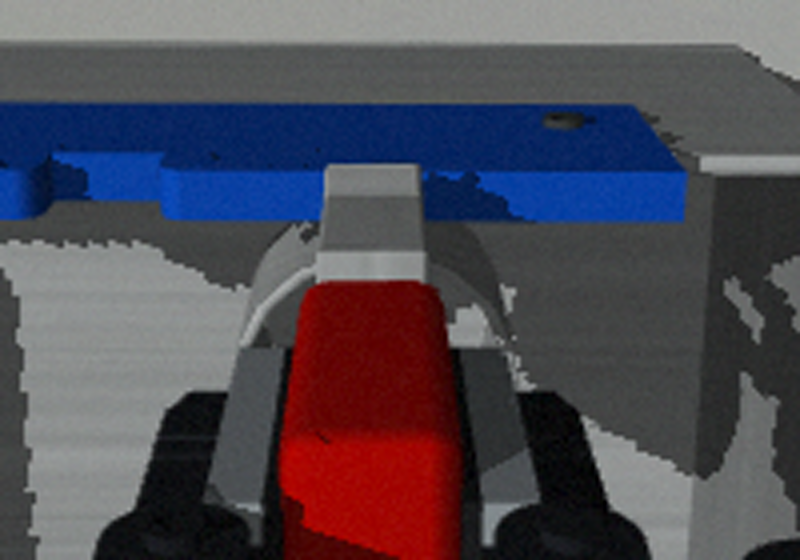

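The crop shows the hook (columns 320–425) above the rail (rows 155–220), with the notch to the left (50–165) and the lip still above the rail.

```bash
python3 - <<'E'
import pickle
from rel import *
np.set_printoptions(precision=4,suppress=True)
d=pickle.load(open("d3.pkl","rb"));c=d["wrist"]
x,y,r,cr=rel(c,[(350,202.4),(120,201.7)],[(350,215),(120,214.4)],(282.5,222),.1607)
for u in(203,231):print("notch edge-crown y",1e3*y@(plane(c,u,208,.118)[:2]-cr))
print("end",1e3*y@(plane(c,361,208,.118)[:2]-cr))
t=d["s"]["ee_pos"][:2];print("crown-tcp x,y",1e3*x@(cr-t),1e3*y@(cr-t))
print("lip bend/tip", [1e3*x@(plane(c,282.5,v,z)[:2]-cr) for v,z in((208.7,.138),(200.6,.128))])
E
```

```text
yaw 11.642037072532919 thick 0.008078133027173737 railpt [ 0.4718 -0.0644]
edge [ 0.4601 -0.0372]
crown [ 0.4694 -0.0353] crown-rail along x (mm) 3.505772194954007  x,y axes [0.9794 0.2018] [-0.2018  0.9794]
notch edge-crown y -48.60361754879488
notch edge-crown y -31.485937944860524
end 47.98073537520482
crown-tcp x,y -4.296105958574455 0.35559027178707214
lip bend/tip [np.float64(-9.440729951459584), np.float64(-11.310864080124801)]
```

Emit:
{"method": "move_arm", "body": {
  "deltas": [
    [[2, 0, 0], [0, 0, 0], 0],
    [[3.4, 0, 0], [0, 0, 0], 0],
    [[3.4, 0, 0], [0, 0, 0], 0],
    [[3.4, 0, 4], [0, 0, 0], 0],
    [[3.4, 0, 8], [0, 0, 0], 0],
    [[3.4, 0, 13], [0, 0, 0], 0],
    [[3.4, 0, 18], [0, 0, 0], 0],
    [[3.4, 0, 23], [0, 0, 0], 0],
    [[3.4, 0, 28], [0, 0, 0], 0],
    [[3.4, 0, 32], [0, 0, 0], 0],
    [[3.4, 0, 34], [0, 0, 0], 0],
    [[3.4, 0, 34], [0, 0, 0], 0]
  ]
}}

```text
time: 8.15
ee_pos: [0.4702, -0.0355, 0.1457]
tcp_rot: [0.324, -3.124, -0.0]
ft_force: [-0.6, -0.3, -0.9]
width: 0.183
grasp_force: 43.8
```

```bash
python3 - <<'E'
from rig import env
import cv2,numpy as np,pickle
from h import *
np.set_printoptions(precision=4,suppress=True)
d={n:env.capture(n) for n in("wrist",)};s=env.get_state();d["s"]=s;pickle.dump(d,open("d4.pkl","wb"))
print(s["time"],s["ee_pos"],s["tcp_rot"],s["ft_force"],s["wrist_torque"])
c=d["wrist"];b=cv2.resize(c["frame"][160:300,190:390,::-1],(800,560),interpolation=2)
cv2.imwrite("pics/m4.png",b)
hsv=cv2.cvtColor(c["frame"],cv2.COLOR_RGB2HSV);V=hsv[...,2]
g=cv2.cvtColor(c["frame"],cv2.COLOR_RGB2GRAY)
for u in (120,240,330):print(u,V[200:245,u])
for u in (276,282,290):print(u,g[195:240,u])
E
```

```text
8.2 [ 0.4703 -0.0355  0.146 ] [ 0.3238 -3.1244 -0.0002] [0.0374 0.7195 0.0568] [0.013  0.0535 0.0224]
120 [ 83  93  92  94  92  94  97  93  94  94  97  91  94  94  96  93  64  92
  97  96  96  94  92  93  96 126 158 159 158 158 163 156 158 160 159 159
 161 159 161 135  67  68  69  68  68]
240 [ 84  88  93  93  93  95  95  94  94  91  94  95 100  95  93  93  88  93
  92  94  92  91  92  97  97 110 156 156 155 158 161 161 159 158 157 156
 161 155 157 158  92  68  68  69  67]
330 [ 85  86  94  93  94  97  94  95  93  92  91  92  94  94  93  93  95  94
  69  90  95  98  93  95  96  94 157 157 157 160 158 158 153  76  72  73
  74  74  72  74  71  65  68  70  69]
276 [ 83  85  82  85  85  86 123 116 115 118 121 121 116 110  86  84  86  85
  85  85  83  87  87  87  87  83  77  95 146 148 145 142 146 147 146  59
  34  28  35  34  32  35  34  30  33]
282 [ 83  83  82  84  84  71 128 116 118 115 120 121 114 108  84  81  81  80
  84  82  87  83  84  84  88  85  83  92 142 143 145 143 141 142 140  62
  33  30  29  31  32  32  28  33  32]
290 [ 82  88  86  86  87  74 130 116 117 114 119 121 115 112  81  85  79  81
  81  82  82  83  83  80  83  83  81  99 139 137 136 136 141 135 138  37
  31  31  31  30  29  27  26  29  34]
```

View pics/m4.png

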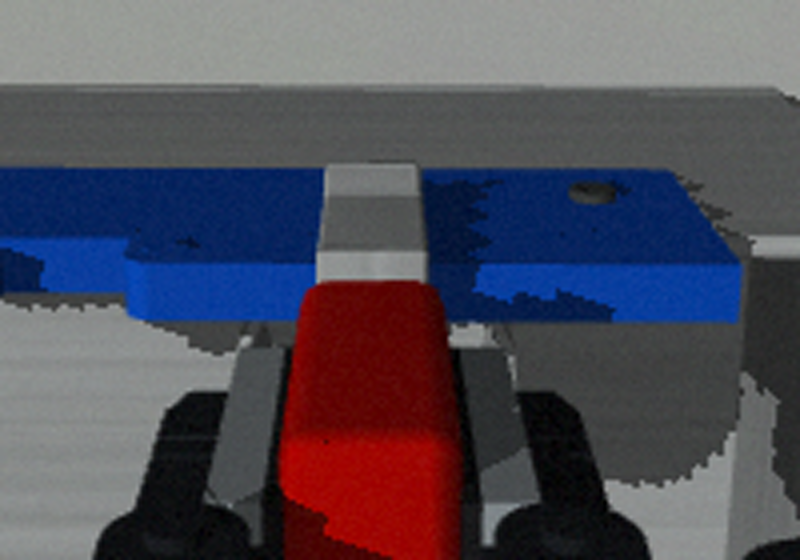

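Emit:
{"method": "move_arm", "body": {
  "deltas": [
    [[0, 0, 1], [0, 0, 0], 0],
    [[0, 0, 2], [0, 0, 0], 0],
    [[0, 0, 3], [0, 0, 0], 0],
    [[0, 0, 4], [0, 0, 0], 0],
    [[0, 0, 5], [0, 0, 0], 0],
    [[0, 0, 5.7], [0, 0, 0], 0],
    [[0, 0, 6.5], [0, 0, 0], 0],
    [[0, 0, 6.5], [0, 0, 0], 0]
  ]
}}

```text
time: 8.87
ee_pos: [0.4704, -0.0357, 0.1397]
tcp_rot: [0.323, -3.125, 0.0]
ft_force: [0.3, -0.4, 0.1]
width: 0.179
grasp_force: 44.0
```

```bash
python3 - <<'E'
import pickle
from rel import *
from rig import env
np.set_printoptions(precision=4,suppress=True)
s=env.get_state();print(s["ee_pos"],s["ft_force"],s["wrist_torque"])
d=pickle.load(open("d4.pkl","rb"));c=d["wrist"]
x,y,r,cr=rel(c,[(330,225.5),(120,224.8)],[(240,239.8),(120,239.3)],(282.5,222),.1272)
print("notch R edge", 1e3*y@(plane(c,190+32,232,.118)[:2]-cr))
E
```

```text
[ 0.4704 -0.0357  0.1397] [ 0.2782 -0.3999  0.1454] [-0.1257  0.1212  0.015 ]
yaw 11.584786334773156 thick 0.008098195402048902 railpt [ 0.4743 -0.077 ]
edge [ 0.4571 -0.0379]
crown [ 0.4664 -0.036 ] crown-rail along x (mm) 0.43943979321563464  x,y axes [0.9796 0.2008] [-0.2008  0.9796]
notch R edge -31.530329221114958
```

Emit:
{"method": "move_arm", "body": {
  "deltas": [
    [[0, 0, 0.7], [0, 0, 0], 0],
    [[0, 0, 1.4], [0, 0, 0], 0],
    [[0, 0, 1.4], [0, 0, 0], 0],
    [[0, 0, 1.4], [0, 0, 0], 0]
  ]
}}

```text
time: 9.2
ee_pos: [0.4704, -0.0356, 0.1385]
tcp_rot: [-0.323, 3.125, -0.0]
ft_force: [-0.8, -0.7, 3.4]
width: 0.184
grasp_force: 44.3
```

Emit:
{"method": "move_arm", "body": {
  "deltas": [
    [[0, 0, -0.5], [0, 0, 0], 0],
    [[0, -3, -0.5], [0, 0, 0], 0],
    [[0, -6, -0.5], [0, 0, 0], 0],
    [[0, -9, -0.5], [0, 0, 0], 0],
    [[0, -12, -0.5], [0, 0, 0], 0],
    [[0, -15, -0.5], [0, 0, 0], 0],
    [[0, -18, -0.5], [0, 0, 0], 0],
    [[0, -21, -0.5], [0, 0, 0], 0],
    [[0, -24, -0.5], [0, 0, 0], 0],
    [[0, -27, -0.5], [0, 0, 0], 0],
    [[0, -30, -0.5], [0, 0, 0], 0],
    [[0, -30, -0.5], [0, 0, 0], 0]
  ]
}}

```text
time: 10.2
ee_pos: [0.4766, -0.0658, 0.1388]
tcp_rot: [0.322, -3.125, 0.001]
ft_force: [0.0, -0.2, 1.0]
width: 0.181
grasp_force: 44.3
```

Emit:
{"method": "move_arm", "body": {
  "deltas": [
    [[0, -1, 0], [0, 0, 0], 0],
    [[0, -2, 0], [0, 0, 0], 0],
    [[0, -3, 0], [0, 0, 0], 0],
    [[0, -4, 0], [0, 0, 0], 0],
    [[0, -5, 0], [0, 0, 0], 0],
    [[0, -6, 0], [0, 0, 0], 0],
    [[0, -7, 0], [0, 0, 0], 0],
    [[0, -8, 0], [0, 0, 0], 0],
    [[0, -8, 0], [0, 0, 0], 0]
  ]
}}

```text
time: 10.95
ee_pos: [0.478, -0.0736, 0.1387]
tcp_rot: [0.322, -3.124, 0.001]
ft_force: [0.6, -0.5, -0.3]
width: 0.183
grasp_force: 43.9
```

Emit:
{"method": "move_arm", "body": {
  "deltas": [
    [[0, -1.2, 0], [0, 0, 0], 0],
    [[0, -1.2, 1], [0, 0, 0], 0],
    [[0, -1.2, 2], [0, 0, 0], 0],
    [[0, -1.2, 3], [0, 0, 0], 0],
    [[0, -1.2, 3], [0, 0, 0], 0]
  ]
}}

```text
time: 11.37
ee_pos: [0.4784, -0.0744, 0.1357]
tcp_rot: [0.323, -3.125, 0.001]
ft_force: [0.3, -2.6, 0.4]
width: 0.184
grasp_force: 44.1
```

The crown is dropping into the notch. A small sideways push says ease on to -y, so I'll do that and lower further.

Emit:
{"method": "move_arm", "body": {
  "deltas": [
    [[0, -0.6, 0], [0, 0, 0], 0],
    [[0, -0.8, 0.7], [0, 0, 0], 0],
    [[0, -0.8, 1.5], [0, 0, 0], 0],
    [[0, -0.8, 2.3], [0, 0, 0], 0],
    [[0, -0.8, 3], [0, 0, 0], 0],
    [[0, -0.8, 3], [0, 0, 0], 0]
  ]
}}

```text
time: 11.87
ee_pos: [0.4785, -0.0747, 0.1327]
tcp_rot: [0.324, -3.125, -0.0]
ft_force: [1.6, -0.8, -0.6]
width: 0.177
grasp_force: 43.8
```

Emit:
{"method": "move_arm", "body": {
  "deltas": [
    [[0, 0, 0.7], [0, 0, 0], 0],
    [[0, 0, 1.4], [0, 0, 0], 0],
    [[0, 0, 2], [0, 0, 0], 0],
    [[0, 0, 2], [0, 0, 0], 0]
  ]
}}

```text
time: 12.2
ee_pos: [0.4785, -0.0747, 0.1307]
tcp_rot: [0.323, -3.125, -0.0]
ft_force: [-0.1, -0.8, -1.8]
width: 0.187
grasp_force: 43.8
```

Emit:
{"method": "move_arm", "body": {
  "deltas": [
    [[0, 0, 0.5], [0, 0, 0], 0],
    [[0, 0, 1], [0, 0, 0], 0],
    [[0, 0, 1.5], [0, 0, 0], 0],
    [[0, 0, 1.5], [0, 0, 0], 0]
  ]
}}

```text
time: 12.53
ee_pos: [0.4786, -0.0747, 0.1294]
tcp_rot: [-0.323, 3.125, 0.0]
ft_force: [-0.5, 0.2, 0.6]
width: 0.183
grasp_force: 44.1
```

The crown sits at about 107 mm with light contact, so it's home. Releasing gently.

Emit:
{"method": "move_arm", "body": {
  "deltas": [
    [[0, 0, 0], [0, 0, 0], 16],
    [[0, 0, 0], [0, 0, 0], 18],
    [[0, 0, 0], [0, 0, 0], 22],
    [[0, 0, 0], [0, 0, 0], 30],
    [[0, 0, 0], [0, 0, 0], 38],
    [[0, 0, 0], [0, 0, 0], 45],
    [[0, 0, 0], [0, 0, 0], 45]
  ],
  "grip_force": 20
}}

```text
time: 13.12
ee_pos: [0.4785, -0.0748, 0.1293]
tcp_rot: [0.323, -3.125, 0.0]
ft_force: [-0.1, -0.6, 0.2]
width: 0.525
grasp_force: 0.0
```

Emit:
{"method": "move_arm", "body": {
  "deltas": [
    [[0, 0, -4], [0, 0, 0], 45],
    [[0, 0, -10], [0, 0, 0], 45],
    [[0, 0, -20], [0, 0, 0], 45],
    [[0, 0, -35], [0, 0, 0], 45],
    [[0, 0, -55], [0, 0, 0], 45],
    [[0, 0, -75], [0, 0, 0], 45],
    [[0, 0, -95], [0, 0, 0], 45],
    [[0, 0, -110], [0, 0, 0], 45],
    [[0, 0, -120], [0, 0, 0], 45],
    [[0, 0, -120], [0, 0, 0], 45],
    [[0, 0, -120], [0, 0, 0], 45]
  ]
}}

```text
time: 14.03
ee_pos: [0.4785, -0.075, 0.2497]
tcp_rot: [-0.322, 3.124, -0.001]
ft_force: [0.4, -1.0, -0.4]
width: 0.525
grasp_force: 0.0
```

```bash
python3 - <<'E'
from rig import env
import cv2,numpy as np
s=env.get_state();print(s["time"],s["ee_pos"],s["ft_force"])
a=cv2.resize(env.capture("scene")["frame"][90:210,250:400,::-1],(450,360),interpolation=2)
b=cv2.resize(env.capture("wrist")["frame"][120:320,180:380,::-1],(350,350),interpolation=2)
o=np.zeros((360,800,3),np.uint8);o[:,:450]=a;o[:350,450:]=b
cv2.imwrite("pics/m5.png",o)
E
```

```text
14.0333 [ 0.47853082 -0.07503513  0.24968242] [ 0.394121   -0.95376778 -0.38898461]
```

View pics/m5.png

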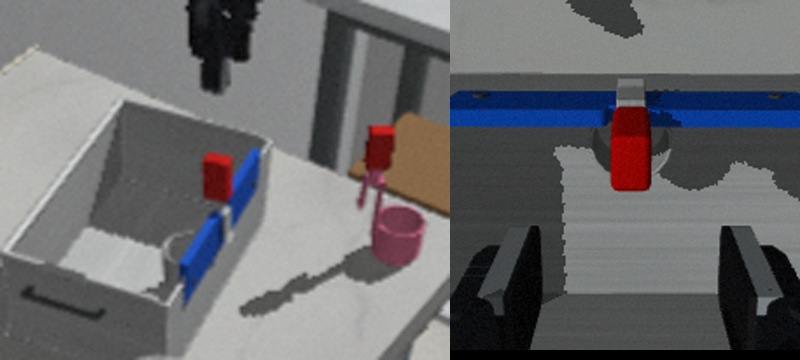

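The dipper hangs in the notch, released, with its cup inside the tank. Before handing in, I'm checking the grip for lean and drift.

Emit:
{"method": "move_arm", "body": {
  "deltas": [
    [[0, 0, 0], [0, 0, 0], 45],
    [[0, 0, 0], [0, 0, 0], 45],
    [[0, 0, 0], [0, 0, 0], 45],
    [[0, 0, 0], [0, 0, 0], 45],
    [[0, 0, 0], [0, 0, 0], 45],
    [[0, 0, 0], [0, 0, 0], 45]
  ]
}}

```text
time: 14.63
ee_pos: [0.4785, -0.0747, 0.2492]
tcp_rot: [0.324, -3.125, -0.0]
ft_force: [1.1, -0.5, 0.1]
width: 0.528
grasp_force: 0.0
```

```bash
python3 - <<'E'
from rig import env
from h import *
np.set_printoptions(precision=4,suppress=True)
rs=[]
for n in("scene","side"):
    c=env.capture(n);m,b=blobs(c,(22,150,90),(38,255,255),40);e=proj(c,[.475,-.075,.147])
    k=min(b,key=lambda t:np.hypot(*(t[0]-e)));bb=k[1];p=(bb[0]+bb[2]/2-.5,bb[1]+bb[3]/2-.5);print(n,e,k);rs.append(ray(c,*p))
print("grip",tri(rs))
E
```

```text
scene [323.2618 149.1733] (array([322.5, 147.3]), [318, 141, 9, 15, 87])Traceback (most recent call last):
  File "<stdin>", line 7, in <module>
ValueError: min() iterable argument is empty
```

The grip is within 2 px of its upright position, so I'm handing in.

```bash
python3 -c "
from rig import env
print(env.job_done())"
```

```text
the job is handed in; nothing more can be done
None
```

The larger steel dipper with the red grip is hanging in the rail's notch, released and close to upright with its cup inside the tank. The job was handed in at about 15 s, and no verdict came back.

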